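# Slide two sample carriers home on an analyser's loading rails

## Task

Two sample carriers stand part-way along the loading rails of the analyser. With your fingertips, push each one slowly and gently along its rails towards the housing until you feel it drop into its locating notches and it sits down level, and then stop pushing: do not force, slam, pick up or tip a carrier. Leave the bottle, the pot and the vial box beside the analyser where they are.

Things in the scene. Friction and masses are not known exactly. Their poses are not given: they have to be found in the camera images.
- analyser: Fixed cream bench analyser. Origin on the table top under its low loading shelf; +x runs along the rails to the housing, z up. Shelf 260 mm wide, top at z = 30 mm, from x = -165 mm (open near edge) to the housing: a 75 mm high front section from x = +130 mm, then 140 mm high from +215 mm, with a carousel on it. Two lanes along x, centred on y = +52 and -52 mm, fixed to the shelf.
- left_seat (a point): Where a carrier's origin comes to rest in the left (+y) lane. The lane's two rails have running faces 5 mm above this point (z = 42 mm) and 5 mm deep square-ended notches 15 mm long, centred 55 mm before and beyond it; a carrier's feet drop into all four together, with 2.5 mm play either way, and their ends stop it. Shoved fast it can fly over. Side lips up to z = 54 mm guide it, 2 mm play a side.
- right_seat (a point): Where a carrier's origin comes to rest in the right (-y) lane. The lane's two rails have running faces 5 mm above this point (z = 42 mm) and 5 mm deep square-ended notches 15 mm long, centred 55 mm before and beyond it; a carrier's feet drop into all four together, with 2.5 mm play either way, and their ends stop it. Shoved fast it can fly over. Side lips up to z = 54 mm guide it, 2 mm play a side.
- vial_carrier: Loose carrier holding 2 x 6 amber vials with white caps (13 mm dia.). Board 150 (x, along the rails) x 60 x 10 mm on four feet (10 mm long, at x +-55, y +-22 mm). Origin: mid length and width, at the feet's bottom; +x to the housing. Board z = 6 to 16 mm, samples up to z = 52. Upright aluminium pull tab at the near end (-x), 8 thick, 40 wide, top z = 56. 0.3 to 0.65 kg; under 2 N slides it. Starts in either lane, 40 to 85 mm short of its seat.
- vial_carrier_push (a point): Middle of the near face of the vial carrier's pull tab (20 mm below the tab's upper edge, 30 mm above the bottom of the feet): the face to push against, towards +x of the analyser.
- cup_carrier: Loose carrier holding 2 x 4 low white cups (24 mm dia.). Board 150 (x, along the rails) x 60 x 10 mm on four feet (10 mm long, at x +-55, y +-22 mm). Origin: mid length and width, at the feet's bottom; +x to the housing. Board z = 6 to 16 mm, samples up to z = 52. Upright aluminium pull tab at the near end (-x), 8 thick, 40 wide, top z = 56. 0.3 to 0.65 kg; under 2 N slides it. Starts in either lane, 40 to 85 mm short of its seat.
- cup_carrier_push (a point): Middle of the near face of the cup carrier's pull tab (20 mm below the tab's upper edge, 30 mm above the bottom of the feet): the face to push against, towards +x of the analyser.
- reagent_bottle: Bystander: amber bottle, 60 mm dia., 130 mm high, on the table left of the loading shelf. Origin: centre of its underside.
- sample_pot: Bystander: white lidded pot, 48 mm dia., 55 mm high, on the table right of the loading shelf. Origin: centre of its underside.
- vial_box: Bystander: open cardboard box with dividers, 110 x 80 x 45 mm high, on the table, right of the shelf. Origin: centre of its underside.
Things that resemble listed ones, but are neither listed nor needed, are in the scene too. What is shaped like the vial_carrier but blue is not meant.

How it is judged:
At the end, for the whole second after the job is handed in: Both carriers are down in their locating notches: origin at least 3 mm lower than on the running faces (under 39 mm above the table), within 4.5 mm of the seat along the rails (30 mm from the analyser's origin), level to 0.015 rad, at rest (z of vial_carrier in the frame of analyser between 0.0345 and 0.039 m and x of vial_carrier in the frame of analyser between 0.0255 and 0.0345 m and angle between each of vial_carrier, cup_carrier's own z axis and vertical below 0.015 rad and linear speed of each of vial_carrier, cup_carrier below 0.02 m/s and z of cup_carrier in the frame of analyser between 0.0345 and 0.039 m and x of cup_carrier in the frame of analyser between 0.0255 and 0.0345 m); the robot touches nothing.
It fails at once if a carrier is lifted off its rails (more than 8 mm above them) or tipped up (over 8 degrees) (z of any of vial_carrier, cup_carrier in the frame of analyser above 0.05 m or angle between any of vial_carrier, cup_carrier's own z axis and vertical above 0.14 rad).
It fails at once if a carrier is forced: pressed with more than 70 N (contact force between the fingers and vial_carrier above 70 N or contact force between the fingers and cup_carrier above 70 N).
It fails at once if a carrier is slammed (faster than 0.5 m/s) (linear speed of any of vial_carrier, cup_carrier above 0.5 m/s).
It fails at once if the bottle, pot or vial box is moved more than 15 mm or tipped (distance of any of reagent_bottle, sample_pot, vial_box from where it was at the start of the episode above 0.015 m or angle between any of reagent_bottle, sample_pot, vial_box's own z axis and vertical above 0.3 rad).
It also fails if it takes over 48 s, if anything falls off the work surface, if the arm or the gripper's body presses on something with over 40 N, if the wrist force passes 120 N, or if a joint passes its speed limit or range.

## Robot

A 6-joint arm with a two-finger parallel gripper is mounted at the origin on the work surface. World frame = base frame: x ahead of the robot, y to its left, z up, the work surface at z = 0. Lengths are in m, angles in rad, forces in N, time in s.
With the tool pointing down it reaches from about 0.275 to 0.875 m from the base axis. Payload 12.5 kg.
Tool frame: the origin (TCP) lies at the centre of the arm's flange, where the gripper is bolted on; the fingertips stand 173 mm ahead of it and the grasp point (between the pads) lies 155 mm ahead of it; z points along the fingers, y is the direction in which the jaws open and shut (so a half turn about z gives the same grasp; the last joint's range is limited). The gripper opens to 85 mm and grips with 20 to 120 N. Pads are 22 mm wide; open, the fingers measure 114 mm over their backs; the gripper's body (76 mm by 85 mm) begins 54 mm behind the grasp point. The pads swing forward as they close: fully open they stand 13 mm farther back than shut.
Start: joints at [-1.312, 0.351, 1.652, -0, 1.139, -0.085], TCP at [0.185, -0.518, 0.405] pointing down, gripper open.
Joint ranges: [-2.75, 2.75], [-0.79, 2.1], [0.01, 2.65], [-1.57, 4.71], [0.07, 3.14], [-2.87, 2.87]. Speed limits (rad/s): [2.22, 2.22, 2.79, 3.14, 3.14, 3.14].

## Interface

Orientations are given as a rotation vector (axis times angle).
In Python, from cell import bot gives the robot as it stands. The module is installed in compiled form; this text tells all that it offers.
- The arm moves only by the tool jog_arm, never from a script. Its argument "deltas" is a list of rows, each a list of 3 entries, a list of its own where there are three numbers: the opening, from 0 (shut) to 1 (fully open), then the shift along the tool's x, y, z in units of 40 mm (1.0 is 40 mm), then the turn, a rotation vector about the tool's x, y, z in units of 8 degrees (1.0 is 8 degrees). In form: [[claw, [dx, dy, dz], [wx, wy, wz]], ...]. A call has 1 to 12 rows; each row is the pose to reach, as a shift and turn from the pose commanded when the call began, along the tool's axes at that moment; what a row does not reach only later rows make up. A row lasts 1/10 s, in which the tool goes at most 50 mm and 8.59 degrees, less where a joint would pass 70% of its speed; a pose out of reach is approached as far as the arm can. A call with a gripper value outside its range is refused whole. The fingers move at their own pace and stop on an object; "newtons" is the grip in N (left out, the last holds). Time passes only in rows, so rows that repeat a pose let the fingers close. It gives the time, the measured TCP pose, the force and the opening at its end, in the units of the state.
- bot.observe(): the state, without advancing time (a new reading comes with each control period).
- bot.camera(name): name is "scene" or "side" or "wrist"; returns a dict with "pixels" (420x560x3 uint8, red, green, blue), "fovy" (degrees; the focal length in pixels is half the picture's height over the tangent of half this angle, whatever the lens; pixels are square), "cx", "cy" (the principal point, pixels), "k1" (the pictures are not rectified: a ray, as slopes to the right and down, at radius r is drawn at 1 + k1 r^2 times it, then the intrinsics apply), "eye" and "rotation" of the camera in the world. Camera axes: x right, y down, z forward; pixel columns grow to the right and rows downward; lengths in m; the calibration is good to about 2 mm. A picture is of the moment at which its call begins. There is no depth.
- bot.finish_job(): hands the job in, once; it reports no verdict.
The state is a dict: "time": time; "joint_positions": joint angles; "joint_vel": joint speeds; "joint_torque": joint torques, N m; "position": TCP position; "orientation": TCP orientation; "wrist_force": force on the tool from outside, world axes, zero at the start; "moment": the same for the moment, N m; "finger_gap": finger opening in m.
Only numpy, scipy, OpenCV 4.12 (cv2) and the standard library are available. Lean on these libraries where they do the work, as an engineer would, in place of code of your own. Each camera call takes 0.05 s, during which the arm holds its last target. There are 200 camera calls.

## Working session

There is one attempt and no reset: what is moved stays moved. The work goes in short steps, Python scripts to look and compute and a tool call to move; the robot and the scene stay as the last step left them, time stands still between calls to the robot, and variables do not carry over. Pictures are saved under pics/ and viewed, about 8 in all and at most 12, crops included, and the job is handed in when it is done.

Besides the shell and the picture viewer there is one more tool, called after "Call:" as name(argument=value, ...) on one line, values as JSON. jog_arm: Moves the arm, as the interface text tells. Its arguments: {"type":"object","properties":{"deltas":{"type":"array"},"newtons":{"type":"number"}},"required":["deltas"]}

```bash
mkdir -p pics
cat > h.py <<'E'
import numpy as np, cv2
from cell import bot
from scipy.spatial.transform import Rotation as R
def snap(n,f):
    c=bot.camera(n); cv2.imwrite('pics/'+f,c['pixels'][:,:,::-1]); np.save('pics/'+n+'.npy',{k:v for k,v in c.items()},allow_pickle=True); return c
def load(n): return np.load('pics/'+n+'.npy',allow_pickle=True).item()
def K(c):
    f=c['pixels'].shape[0]/2/np.tan(np.radians(c['fovy'])/2)
    return np.array([[f,0,c['cx']],[0,f,c['cy']],[0,0,1.]])
def proj(c,P):
    p=(np.atleast_2d(P)-c['eye'])@np.array(c['rotation'])
    s=p[:,:2]/p[:,2:]; s=s*(1+c['k1']*(s**2).sum(1,keepdims=True)); k=K(c)
    return s*k[0,0]+[c['cx'],c['cy']]
def ray(c,uv,z):
    d=cv2.undistortPoints(np.array(uv,float).reshape(-1,1,2),K(c),np.array([c['k1'],0,0,0.]))[:,0]
    # world points at height z
    w=np.c_[d,np.ones(len(d))]@np.array(c['rotation']).T; e=np.array(c['eye'])
    return e+w*((z-e[2])/w[:,2:])
E
python3 - <<'E'
from h import *
a=snap('scene','a.png');b=snap('side','b.png')
for c in(a,b):print(c['eye'],np.array(c['rotation']).round(3).tolist(),c['fovy'],c['k1'])
cv2.imwrite('pics/ab.png',np.hstack([a['pixels'],b['pixels']])[:,:,::-1])
print(bot.observe())
E
```

```text
[ 1.04606469 -0.23643122  0.65671601] [-2.044, -1.339, 0.511] 55.03115651596369 0.016018659353050108
[0.22817711 0.81505342 0.93100852] [-0.56, 2.727, -1.137] 47.48793309095259 -0.1469101312012132
{'time': 0.1, 'joint_positions': array([-1.31157532e+00,  3.51193246e-01,  1.65238163e+00, -1.02976476e-05,
        1.13911413e+00, -8.45652405e-02]), 'joint_vel': array([-0.00068741, -0.0011622 , -0.00027621,  0.00076419,  0.00049484,
       -0.00013939]), 'joint_torque': array([-3.52094025e-05, -5.06834507e+01, -2.91875124e+01, -9.87973112e-05,
        2.70173732e-03,  3.29870181e-05]), 'position': array([ 0.18538935, -0.51768246,  0.40419801]), 'orientation': array([-3.09421768e+00, -5.37182761e-01,  1.64774247e-04]), 'wrist_force': array([ 0.4571474 ,  0.28343778, -0.89637124]), 'moment': array([-0.03221458, -0.07850899, -0.02033962]), 'finger_gap': 0.08556289700685657}
```

View pics/a.png

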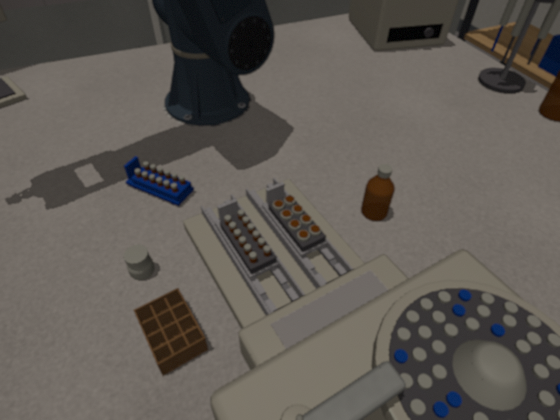

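View pics/b.png

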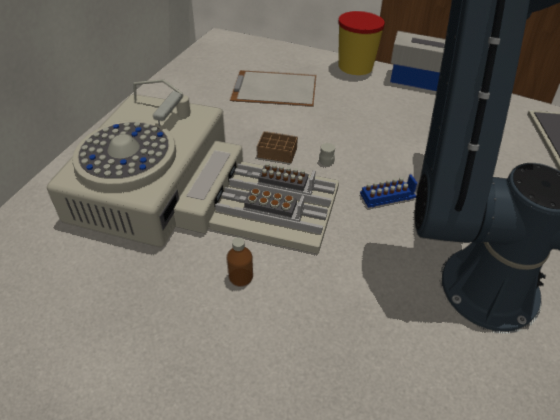

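The scene picture shows the vial carrier in the right lane, around (247,240), and the cup carrier in the left lane, around (297,218). The blue lookalike is at (160,180). The camera's rotation is given as a rotation vector. I'll enlarge both shelf regions.

```bash
sed -i "s/np.array(c\['rotation'\])/R.from_rotvec(c['rotation']).as_matrix()/" h.py
python3 - <<'E'
from h import *
a=load('scene')['pixels'];b=load('side')['pixels']
# scene crop x170..370,y170..320 x4 ; side crop x170..350,y130..265 x4
cv2.imwrite('pics/a2.png',cv2.resize(a[170:320,170:370],None,fx=4,fy=4,interpolation=2)[:,:,::-1])
cv2.imwrite('pics/b2.png',cv2.resize(b[125:260,180:380],None,fx=4,fy=4,interpolation=2)[:,:,::-1])
E
```

```text
(no output)
```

View pics/a2.png

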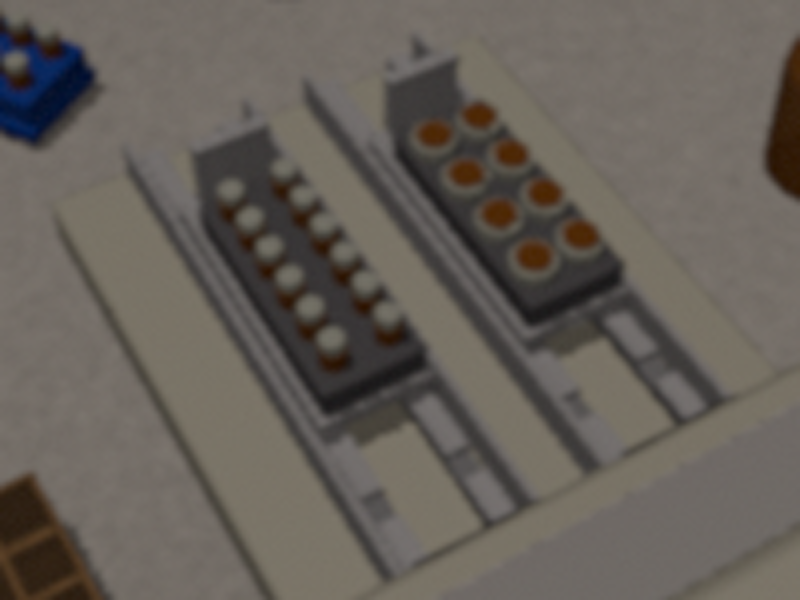

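View pics/b2.png

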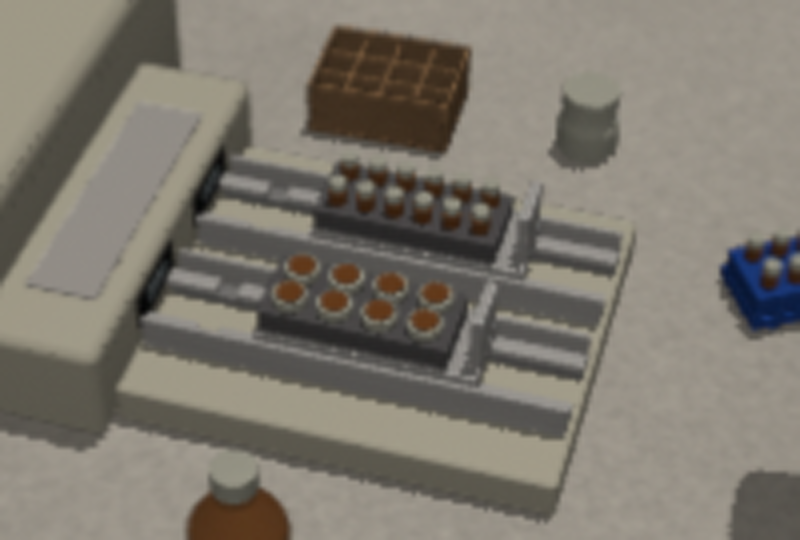

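```bash
cat > fit.py <<'E'
from h import *
from scipy.optimize import least_squares
S=load('scene');D=load('side')
def T(p,P): 
    c,s=np.cos(p[2]),np.sin(p[2]);P=np.atleast_2d(P)
    return np.c_[p[0]+c*P[:,0]-s*P[:,1],p[1]+s*P[:,0]+c*P[:,1],P[:,2]]
# fixed points: analyser frame mm ; crop px
fs=[(-165,-130,30,55,208),(-165,130,30,480,40),(85,-74,38,375,505),(85,-30,38,465,465),(85,30,38,575,403),(85,74,38,655,362)]
fd=[(-165,130,30,552,492),(-165,-130,30,632,222),(130,130,30,128,385)]
fs=np.array(fs,float);fd=np.array(fd,float)
us=fs[:,3:]/4+[170,170]-.375;ud=fd[:,3:]/4+[180,125]-.375
# carriers: far tab upper corners & board far top corners in scene; y offset lane
def tabs(yl): return np.array([(-67,yl-20,98),(-67,yl+20,98),(75,yl-30,58),(75,yl+30,58)],float)
vs=np.array([(195,155),(268,125),(327,390),(422,350)])/4+170-.375
cs=np.array([(385,85),(458,58),(535,302),(622,265)])/4+170-.375
def res(p):
    r=[proj(S,T(p,fs[:,:3]/1e3))-us,proj(D,T(p,fd[:,:3]/1e3))-ud]
    for yl,dx,o in((-52,p[3],vs),(52,p[4],cs)): r.append(proj(S,T(p,(tabs(yl)+[dx*1e3,0,0])/1e3))-o)
    return np.vstack(r).ravel()
if __name__=='__main__':
    w0=ray(S,us[:2],.03);d=w0[1]-w0[0];yaw=np.arctan2(d[1],d[0])-np.pi/2
    m=w0.mean(0);print(w0,yaw)
    f=least_squares(res,[m[0]+.165*np.cos(yaw),m[1]+.165*np.sin(yaw),yaw,-.03,-.03],loss='soft_l1')
    print(f.x.round(4));print(res(f.x).reshape(-1,2).round(1).tolist())
    np.save('fit.npy',f.x)
    print('vial caps/tab top side px');p=f.x
    ims=[]
    for c,(x0,y0) in((S,(170,170)),(D,(180,125))):
        im=cv2.resize(c['pixels'][y0:y0+150,x0:x0+200],None,fx=4,fy=4,interpolation=2)[:,:,::-1].copy()
        def L(P,col):
            q=((proj(c,T(p,np.array(P)/1e3))-[x0,y0]+.375)*4)
            cv2.polylines(im,[np.int32(q*16)],False,col,1,16,4)
        L([(-165,-130,30),(-165,130,30),(130,130,30),(130,-130,30),(-165,-130,30)],(0,255,0))
        for yl,dx in((-52,p[3]*1e3),(52,p[4]*1e3)):
            for y in(-22,22):L([(77.5,yl+y,42),(92.5,yl+y,42)],(0,0,255))
            L([(dx-75,yl-20,58),(dx-75,yl-20,98),(dx-75,yl+20,98),(dx-75,yl+20,58)],(255,0,255))
            L([(dx-75,yl-30,58),(dx-75,yl+30,58),(dx+75,yl+30,58),(dx+75,yl-30,58),(dx-75,yl-30,58)],(255,255,0))
        ims.append(im)
    cv2.imwrite('pics/ov.png',cv2.resize(np.hstack(ims),(0,0),fx=.5,fy=.5) if 0 else np.vstack([ims[0][:,:],ims[1]])[::1])
    # crop tiles to 800x600 : 
    cv2.imwrite('pics/ov2.png',np.hstack([ims[0][0:450,150:680],ims[1][100:550,230:640]])[:, :940])
E
python3 fit.py; python3 -c "
import cv2;i=cv2.imread('pics/ov2.png');cv2.imwrite('pics/ov3.png',cv2.resize(i,(800,int(450*800/i.shape[1])),interpolation=3))"
```

```text
[[ 0.46836309 -0.18819179  0.03      ]
 [ 0.43736328  0.06615441  0.03      ]] 0.12128218933634805
[ 0.6066 -0.0391  0.1196 -0.0347 -0.0305]
[[-1.1, -3.4], [-0.2, -3.2], [1.4, 0.2], [0.5, -0.7], [0.9, 0.7], [0.3, 1.1], [1.4, -0.7], [1.8, -0.2], [-3.7, 0.6], [-0.7, -3.8], [-0.0, -3.6], [-3.0, 5.7], [2.6, 1.8], [0.5, -3.6], [-0.6, -3.6], [-4.1, 5.7], [0.7, 2.4]]
vial caps/tab top side px
```

View pics/ov3.png

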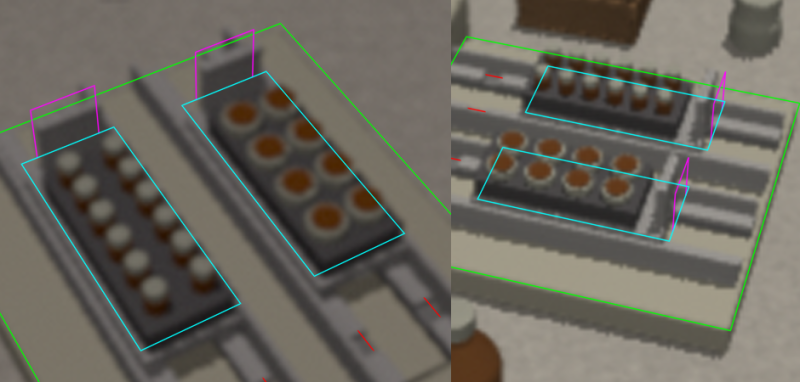

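The overlay shows the shelf outline roughly matching. The drawn tabs sit too far back, by a few px, and the board corners disagree, so some of my readings or assignments are off. I'll compare the two cameras point by point.

Run:
```python
from h import *
S=load('scene');D=load('side')
print(S['cx'],S['cy'],D['cx'],D['cy'])
def s(p,z):return (ray(S,np.array(p)/4+170-.375,z)*1e3).round(0)[:,:2].tolist()
def d(p,z):return (ray(D,np.array(p)/4+[180,125]-.375,z)*1e3).round(0)[:,:2].tolist()
print('shelf R,L near: S',s([(55,208),(480,40)],.03),'D',d([(632,222),(552,492)],.03))
print('housing L foot D',d([(128,385)],.03))
print('notches S',s([(375,505),(465,465),(575,403),(655,362)],.04),'D R-lane R? L?',d([(280,190),(235,290)],.04))
print('tab top vial S',s([(195,155),(268,125)],.098),'D(541,185)',d([(541,185)],.098))
print('tab top cup S',s([(385,85),(458,58)],.098),'D',d([(494,283)],.098))
print('board front top vial S',s([(327,390),(422,350)],.058),'cup',s([(535,302),(622,265)],.058))
print('board front bottom vial S',s([(330,412),(425,368)],.048),'cup',s([(538,320),(622,285)],.048))
print('rail near ends',d([(618,262),(585,370)],.042))
im=S['pixels'];o=cv2.resize(im[195:275,205:285],None,fx=7,fy=7,interpolation=cv2.INTER_CUBIC)
o=cv2.convertScaleAbs(o,alpha=1.8)
cv2.imwrite('pics/z.png',o[:,:,::-1])
```

```text
283.03706845246074 205.36954211894857 283.6022836548745 206.56580702701078
shelf R,L near: S [[468.0, -188.0], [437.0, 66.0]] D [[463.0, -185.0], [430.0, 74.0]]
housing L foot D [[713.0, 100.0]]
notches S [[700.0, -105.0], [697.0, -61.0], [687.0, -1.0], [681.0, 44.0]] D R-lane R? L? [[701.0, -104.0], [684.0, 1.0]]
tab top vial S [[524.0, -125.0], [519.0, -86.0]] D(541,185) [[513.0, -120.0]]
tab top cup S [[515.0, -24.0], [511.0, 18.0]] D [[507.0, -18.0]]
board front top vial S [[647.0, -107.0], [644.0, -59.0]] cup [[639.0, 1.0], [635.0, 49.0]]
board front bottom vial S [[652.0, -107.0], [647.0, -59.0]] cup [[642.0, 1.0], [639.0, 48.0]]
rail near ends [[456.0, -128.0], [443.0, -22.0]]
```

View pics/z.png

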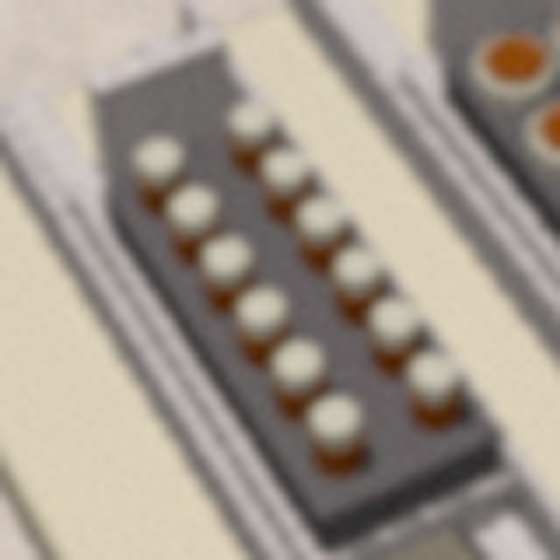

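The dark block turns out to be a smaller rack standing on the light board, so I'm dropping those corners. From the notches, tab tops and shelf edge I get an analyser origin of about (0.607, -0.042) and a yaw of about 0.124. Both carriers are roughly 50–57 mm short. I'll approach the vial carrier first with shut fingers and feel for contact.

```bash
cat > go.py <<'E'
import sys
from h import *
# target in analyser frame: x y (mm), TCP z(mm)
A=np.array([.607,-.042]);yaw=.124
def st(): 
    o=bot.observe();q=R.from_rotvec(o['orientation']);p=o['position']
    c,s=np.cos(yaw),np.sin(yaw);l=np.array([[c,s],[-s,c]])@(p[:2]-A)
    return o,q,p,l
def to(x,y,z):
    o,q,p,l=st();c,s=np.cos(yaw),np.sin(yaw)
    w=np.r_[A+np.array([[c,-s],[s,c]])@[x/1e3,y/1e3],z/1e3]
    T=R.from_euler('z',yaw)*R.from_euler('x',np.pi)
    print('t',o['time'],'local',(l*1e3).round(1),p.round(4),'F',o['wrist_force'].round(1))
    print('shift',(q.inv().apply(w-p)/.04).round(3),'turn',(np.degrees((q.inv()*T).as_rotvec())/8).round(3))
if __name__=='__main__': to(*map(float,sys.argv[1:4]))
E
python3 go.py -145 -53 300
```

```text
t 0.1 local [-477.2 -419.9] [ 0.1854 -0.5177  0.4042] F [ 0.5  0.3 -0.9]
shift [10.105 -7.138  2.614] turn [-0.008  0.     1.574]
```

Call:
jog_arm(deltas=[[0,[10.1,-7.14,2.6],[0,0,1.57]],[0,[10.1,-7.14,2.6],[0,0,1.57]],[0,[10.1,-7.14,2.6],[0,0,1.57]],[0,[10.1,-7.14,2.6],[0,0,1.57]],[0,[10.1,-7.14,2.6],[0,0,1.57]],[0,[10.1,-7.14,2.6],[0,0,1.57]],[0,[10.1,-7.14,2.6],[0,0,1.57]],[0,[10.1,-7.14,2.6],[0,0,1.57]],[0,[10.1,-7.14,2.6],[0,0,1.57]],[0,[10.1,-7.14,2.6],[0,0,1.57]],[0,[10.1,-7.14,2.6],[0,0,1.57]],[0,[10.1,-7.14,2.6],[0,0,1.57]]])

```text
time: 1.3
position: [0.4698, -0.1117, 0.3002]
orientation: [-3.135, -0.2, 0.002]
wrist_force: [-0.1, 0.1, -0.5]
finger_gap: 0.0002
```

```bash
python3 go.py -145 -53 240; python3 -c "
from h import *
o=bot.observe();print(o['finger_gap'])
c=snap('wrist','w.png')
a=snap('scene','s2.png')
i=np.hstack([cv2.resize(c['pixels'],(400,300)),a['pixels'][120:320,130:397].repeat(1,0)[:, :267].copy() if 0 else cv2.resize(a['pixels'][140:320,150:390],(400,300))])
cv2.imwrite('pics/w2.png',i[:,:,::-1])"
```

```text
t 1.3 local [-144.8  -52.2] [ 0.4698 -0.1117  0.3002] F [-0.1  0.1 -0.5]
shift [-0.004  0.021  1.504] turn [-0.003  0.008  0.023]
0.0001516038290394953
```

View pics/w2.png

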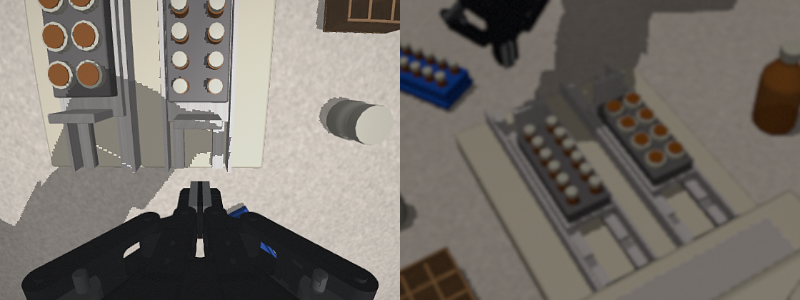

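The wrist view shows the shut fingertips at (200,190), lined up with the vial carrier's tab at (196,120) and clear behind it. I'll descend and then advance slowly.

Call:
jog_arm(deltas=[[0,[0,0.02,0.7],[0,0,0]],[0,[0,0.02,1.3],[0,0,0]],[0,[0,0.02,1.53],[0,0,0]],[0,[0,0.02,1.53],[0,0,0]],[0,[0.1,0.02,1.53],[0,0,0]],[0,[0.2,0.02,1.53],[0,0,0]],[0,[0.3,0.02,1.53],[0,0,0]],[0,[0.4,0.02,1.53],[0,0,0]]])

```text
time: 2.2
position: [0.486, -0.1115, 0.2401]
orientation: [3.135, 0.196, 0.002]
wrist_force: [-0.0, -0.3, 0.5]
finger_gap: -0.0003
```

Call:
jog_arm(deltas=[[0,[0.05,0,0],[0,0,0]],[0,[0.1,0,0],[0,0,0]],[0,[0.15,0,0],[0,0,0]],[0,[0.2,0,0],[0,0,0]],[0,[0.25,0,0],[0,0,0]],[0,[0.3,0,0],[0,0,0]],[0,[0.35,0,0],[0,0,0]],[0,[0.4,0,0],[0,0,0]]])

```text
time: 3.0
position: [0.5014, -0.1095, 0.2395]
orientation: [-3.135, -0.196, 0.001]
wrist_force: [-3.4, -0.3, 2.8]
finger_gap: -0.0
```

```bash
python3 go.py -71 -53 239; python3 -c "
from h import *
c=snap('wrist','w3.png')
a=snap('side','s3.png')
i=np.hstack([cv2.resize(c['pixels'],(400,300)),cv2.resize(a['pixels'][100:280,180:420],(400,300))])
cv2.imwrite('pics/w4.png',i[:,:,::-1])"
```

```text
t 3.0 local [-113.2  -54. ] [ 0.5014 -0.1095  0.2395] F [-3.4 -0.3  2.8]
shift [ 1.055 -0.023  0.011] turn [-0.001  0.005  0.004]
```

View pics/w4.png

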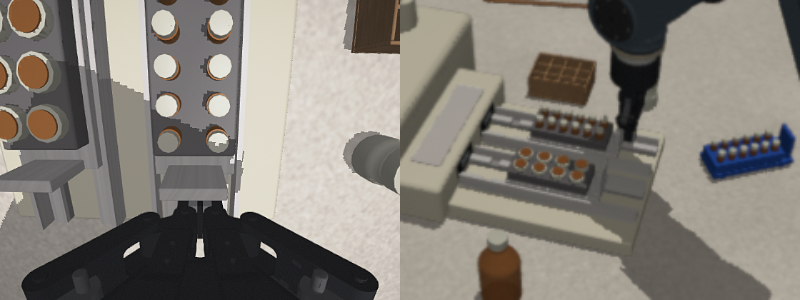

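Contact is confirmed: about -3.4 N, tab at (194,185), fingers centred behind it. Next is a slow push at about 20 mm/s.

Call:
jog_arm(deltas=[[0,[0.05,0,0],[0,0,0]],[0,[0.1,0,0],[0,0,0]],[0,[0.15,0,0],[0,0,0]],[0,[0.2,0,0],[0,0,0]],[0,[0.25,0,0],[0,0,0]],[0,[0.3,0,0],[0,0,0]],[0,[0.35,0,0],[0,0,0]],[0,[0.4,0,0],[0,0,0]],[0,[0.45,0,0],[0,0,0]],[0,[0.5,0,0],[0,0,0]]])

```text
time: 4.1
position: [0.5214, -0.107, 0.2394]
orientation: [-3.135, -0.196, 0.0]
wrist_force: [-1.7, 0.6, -1.5]
finger_gap: -0.0
```

Call:
jog_arm(deltas=[[0,[0.05,0,0],[0,0,0]],[0,[0.1,0,0],[0,0,0]],[0,[0.15,0,0],[0,0,0]],[0,[0.2,0,0],[0,0,0]],[0,[0.25,0,0],[0,0,0]],[0,[0.3,0,0],[0,0,0]],[0,[0.35,0,0],[0,0,0]],[0,[0.4,0,0],[0,0,0]],[0,[0.45,0,0],[0,0,0]],[0,[0.5,0,0],[0,0,0]]])

```text
time: 5.1
position: [0.5412, -0.1046, 0.2395]
orientation: [-3.135, -0.196, 0.0]
wrist_force: [-0.9, -0.1, -1.7]
finger_gap: 0.0001
```

```bash
python3 go.py -57 -53 239
```

```text
t 5.1 local [-73.  -53.9] [ 0.5412 -0.1046  0.2395] F [-0.9 -0.1 -1.7]
shift [ 0.401 -0.023  0.012] turn [-0.     0.     0.004]
```

Call:
jog_arm(deltas=[[0,[0.025,0,0],[0,0,0]],[0,[0.05,0,0],[0,0,0]],[0,[0.075,0,0],[0,0,0]],[0,[0.1,0,0],[0,0,0]],[0,[0.125,0,0],[0,0,0]],[0,[0.15,0,0],[0,0,0]],[0,[0.175,0,0],[0,0,0]],[0,[0.2,0,0],[0,0,0]]])

```text
time: 5.9
position: [0.5491, -0.1036, 0.2395]
orientation: [-3.135, -0.196, 0.0]
wrist_force: [-1.6, -0.7, -0.2]
finger_gap: -0.0
```

Call:
jog_arm(deltas=[[0,[0.025,0,0],[0,0,0]],[0,[0.05,0,0],[0,0,0]],[0,[0.075,0,0],[0,0,0]]])

```text
time: 6.2
position: [0.552, -0.1032, 0.2395]
orientation: [3.135, 0.196, 0.0]
wrist_force: [-3.5, -1.5, 0.5]
finger_gap: 0.0002
```

```bash
python3 go.py -57 -53 239
```

```text
t 6.2 local [-62.1 -53.9] [ 0.552  -0.1032  0.2395] F [-3.5 -1.5  0.5]
shift [ 0.128 -0.023  0.013] turn [ 0.    -0.     0.004]
```

Call:
jog_arm(deltas=[[0,[0.025,0,0],[0,0,0]],[0,[0.05,0,0],[0,0,0]]])

```text
time: 6.4
position: [0.554, -0.1029, 0.2395]
orientation: [3.135, 0.196, -0.0]
wrist_force: [-3.3, -1.0, 0.0]
finger_gap: 0.0001
```

Call:
jog_arm(deltas=[[0,[0.025,0,0],[0,0,0]],[0,[0.05,0,0],[0,0,0]]])

```text
time: 6.6
position: [0.556, -0.1027, 0.2395]
orientation: [-3.135, -0.195, 0.0]
wrist_force: [-1.5, 0.2, 0.1]
finger_gap: -0.0003
```

Call:
jog_arm(deltas=[[0,[0.025,0,0],[0,0,0]],[0,[0.05,0,0],[0,0,0]]])

```text
time: 6.8
position: [0.558, -0.1025, 0.2395]
orientation: [3.135, 0.196, 0.0]
wrist_force: [-2.8, -0.5, 0.4]
finger_gap: -0.0002
```

Call:
jog_arm(deltas=[[0,[0.025,0,0],[0,0,0]],[0,[0.05,0,0],[0,0,0]]])

```text
time: 7.0
position: [0.56, -0.1022, 0.2395]
orientation: [-3.135, -0.196, 0.0]
wrist_force: [-3.2, -0.6, 1.1]
finger_gap: 0.0001
```

```bash
python3 go.py -57 -53 239;python3 -c "
from h import *
a=snap('side','s4.png');b=snap('scene','s5.png')
i=np.hstack([cv2.resize(b['pixels'][185:305,195:315],(400,400),interpolation=2),cv2.resize(a['pixels'][140:230,200:290],(400,400),interpolation=2)])
cv2.imwrite('pics/w5.png',cv2.convertScaleAbs(i,alpha=1.6)[:,:,::-1])"
```

```text
t 7.0 local [-54.1 -53.9] [ 0.56   -0.1022  0.2395] F [-3.2 -0.6  1.1]
shift [-0.072 -0.023  0.013] turn [-0.     0.001  0.004]
```

View pics/w5.png

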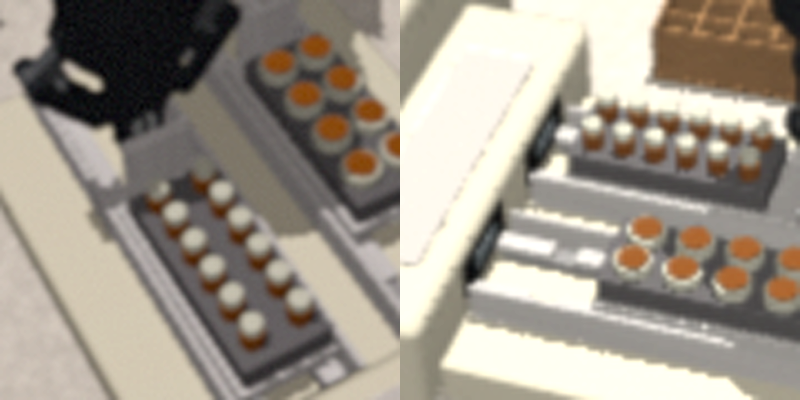

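The left half shows the vial carrier far along, with its board front at about (290,370). Whether it has dropped isn't clear. I'll carry on in 2 mm steps until the end stop is felt.

Call:
jog_arm(deltas=[[0,[0.025,0,0],[0,0,0]],[0,[0.05,0,0],[0,0,0]]])

```text
time: 7.3
position: [0.5618, -0.102, 0.2395]
orientation: [-3.135, -0.196, 0.001]
wrist_force: [-11.1, -0.9, 6.0]
finger_gap: 0.0002
```

Call:
jog_arm(deltas=[[0,[0.025,0,0],[0,0,0]],[0,[0.05,0,0],[0,0,0]]])

```text
time: 7.5
position: [0.5627, -0.1019, 0.2395]
orientation: [-3.135, -0.196, 0.009]
wrist_force: [-20.6, -4.0, 15.2]
finger_gap: -0.0001
```

The end stop is felt: force rises to 20 N and advance stalls. I'll back off along the rails straight away, then look.

Call:
jog_arm(deltas=[[0,[-0.03,0,0],[0,0,0]],[0,[-0.06,0,0],[0,0,0]],[0,[-0.12,0,0],[0,0,0]],[0,[-0.4,0,0],[0,0,0]],[0,[-0.8,0,0],[0,0,0]],[0,[-1.3,0,0],[0,0,0]],[0,[-1.3,0,-1.0],[0,0,0]],[0,[-1.3,0,-1.5],[0,0,0]],[0,[-1.3,0,-1.5],[0,0,0]]])

```text
time: 8.4
position: [0.5123, -0.1084, 0.3021]
orientation: [3.134, 0.195, 0.007]
wrist_force: [0.1, 0.0, -0.3]
finger_gap: 0.0001
```

```bash
python3 go.py -135 51 300;python3 -c "
from h import *
a=snap('side','s6.png');b=snap('scene','s7.png')
i=np.hstack([cv2.resize(b['pixels'][185:305,195:315],(400,400),interpolation=2),cv2.resize(a['pixels'][145:205,220:320],(400,400*60//100),interpolation=2)[np.minimum(np.arange(400),239)]])
cv2.imwrite('pics/w6.png',cv2.convertScaleAbs(i,alpha=1.6)[:,:,::-1])"
```

```text
t 8.4 local [-102.2  -54.2] [ 0.5123 -0.1084  0.3021] F [ 0.1  0.  -0.3]
shift [-0.82  -2.63   0.042] turn [ 0.014 -0.033  0.003]
```

View pics/w6.png

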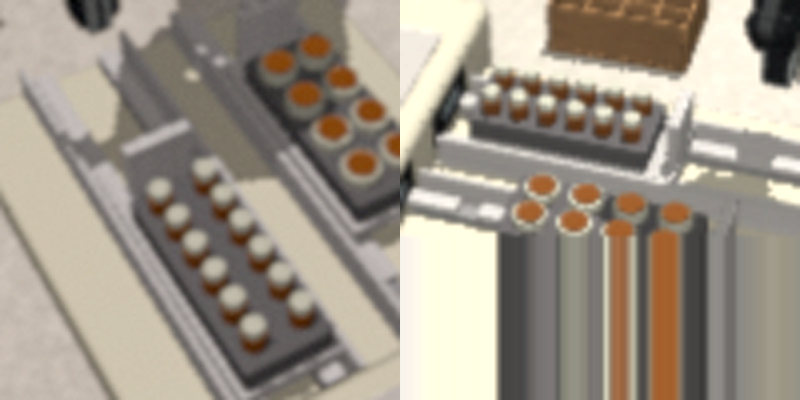

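The vial carrier now has its tab at (155,138) in the left half, and it looks level. I'll fit its shift along the rail and its drop in z from cap motion in both cameras.

```bash
cat > disp.py <<'E'
from h import *
from scipy.optimize import least_squares
# track a patch set from the first pictures to the present ones: unknown shift dx along rail and dz
S0=cv2.imread('pics/a.png',0);D0=cv2.imread('pics/b.png',0)
def run(s1,d1,yl,x0,yaw=.124,A=(.607,-.042)):
    cS,cD=load('scene'),load('side');c,s=np.cos(yaw),np.sin(yaw)
    pts=[(x,y) for x in np.arange(x0-75,x0+76,2.) for y in np.arange(yl-31,yl+31.1,2.)]
    P=np.array([(A[0]+(c*x-s*y)/1e3,A[1]+(s*x+c*y)/1e3,.085) for x,y in pts])
    S1=cv2.imread(s1,0);D1=cv2.imread(d1,0);out=[]
    def samp(im,uv):
        return cv2.remap(cv2.GaussianBlur(im,(0,0),.8).astype(np.float32),uv[None].astype(np.float32),None,cv2.INTER_CUBIC)[0]
    def score(dx,dz,cam):
        a=[]
        for C,i0,i1 in cam:
            t0=samp(i0,proj(C,P));t1=samp(i1,proj(C,P+[c*dx,s*dx,dz]));a.append(np.corrcoef(t0,t1)[0,1])
        return np.mean(a)
    for nm,cam in(('S',[(cS,S0,S1)]),('D',[(cD,D0,D1)]),('both',[(cS,S0,S1),(cD,D0,D1)])):
        g=[(score(dx,dz,cam),dx,dz) for dx in np.arange(.04,.08,.001) for dz in np.arange(-.009,.0041,.001)]
        print(nm,[tuple(np.round(x,4)) for x in sorted(g)[::-1][:4]])
import sys
run(sys.argv[1],sys.argv[2],float(sys.argv[3]),float(sys.argv[4]))
E
python3 disp.py pics/s7.png pics/s6.png -53 -26
```

```text
S [(np.float64(0.9353), np.float64(0.062), np.float64(-0.006)), (np.float64(0.9352), np.float64(0.063), np.float64(-0.004)), (np.float64(0.9348), np.float64(0.063), np.float64(-0.005)), (np.float64(0.9338), np.float64(0.062), np.float64(-0.005))]
D [(np.float64(0.9571), np.float64(0.061), np.float64(-0.005)), (np.float64(0.9535), np.float64(0.061), np.float64(-0.006)), (np.float64(0.9517), np.float64(0.06), np.float64(-0.005)), (np.float64(0.9513), np.float64(0.062), np.float64(-0.005))]
both [(np.float64(0.9426), np.float64(0.062), np.float64(-0.005)), (np.float64(0.9425), np.float64(0.062), np.float64(-0.006)), (np.float64(0.9392), np.float64(0.061), np.float64(-0.006)), (np.float64(0.9344), np.float64(0.063), np.float64(-0.005))]
```

Call:
jog_arm(deltas=[[0,[-0.8,-1.0,0],[0,0,0]],[0,[-0.8,-2.0,0],[0,0,0]],[0,[-0.8,-2.63,0],[0,0,0]],[0,[-0.8,-2.63,0],[0,0,0]]])

```text
time: 8.9
position: [0.4664, -0.0056, 0.2983]
orientation: [-3.135, -0.2, 0.004]
wrist_force: [0.3, -0.9, -1.0]
finger_gap: -0.0003
```

```bash
python3 go.py -135 51 239
```

```text
t 8.9 local [-135.    53.5] [ 0.4664 -0.0056  0.2983] F [ 0.3 -0.9 -1. ]
shift [0.004 0.063 1.482] turn [-0.006  0.017  0.023]
```

The vial carrier dropped 5 mm and moved 62 mm, and both cameras agree, so it is seated. On to the cup carrier.

Call:
jog_arm(deltas=[[0,[0,0.08,0.7],[0,0,0]],[0,[0,0.08,1.3],[0,0,0]],[0,[0,0.08,1.48],[0,0,0]],[0,[0,0.08,1.48],[0,0,0]],[0,[0.1,0.08,1.48],[0,0,0]],[0,[0.2,0.08,1.48],[0,0,0]],[0,[0.3,0.08,1.48],[0,0,0]],[0,[0.4,0.08,1.48],[0,0,0]]])

```text
time: 9.7
position: [0.4843, -0.0089, 0.2408]
orientation: [3.135, 0.196, 0.002]
wrist_force: [0.7, 0.1, 1.4]
finger_gap: 0.0003
```

Call:
jog_arm(deltas=[[0,[0.05,0,0],[0,0,0]],[0,[0.1,0,0],[0,0,0]],[0,[0.15,0,0],[0,0,0]],[0,[0.2,0,0],[0,0,0]],[0,[0.25,0,0],[0,0,0]],[0,[0.3,0,0],[0,0,0]],[0,[0.35,0,0],[0,0,0]],[0,[0.4,0,0],[0,0,0]]])

```text
time: 10.5
position: [0.4996, -0.0069, 0.2402]
orientation: [-3.135, -0.196, 0.001]
wrist_force: [-2.4, -0.2, 1.1]
finger_gap: -0.0
```

```bash
python3 go.py -54 51 239; python3 -c "
from h import *
snap('wrist','w8.png')"
```

```text
t 10.5 local [-102.2   48.1] [ 0.4996 -0.0069  0.2402] F [-2.4 -0.2  1.1]
shift [ 1.205 -0.073  0.03 ] turn [-0.001  0.003  0.004]
```

View pics/w8.png

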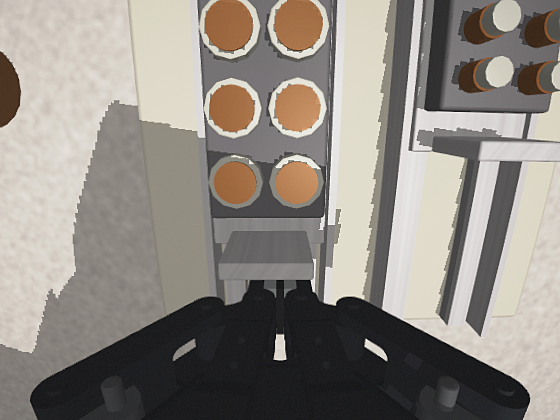

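Contact with the cup carrier's tab: fingers at column 280, tab centre at about 267, so roughly 5 mm off-centre, which is acceptable. Pushing.

Call:
jog_arm(deltas=[[0,[0.05,0,0],[0,0,0]],[0,[0.1,0,0],[0,0,0]],[0,[0.15,0,0],[0,0,0]],[0,[0.2,0,0],[0,0,0]],[0,[0.25,0,0],[0,0,0]],[0,[0.3,0,0],[0,0,0]],[0,[0.35,0,0],[0,0,0]],[0,[0.4,0,0],[0,0,0]],[0,[0.45,0,0],[0,0,0]],[0,[0.5,0,0],[0,0,0]]])

```text
time: 11.55
position: [0.5196, -0.0045, 0.2403]
orientation: [-3.135, -0.196, 0.0]
wrist_force: [-2.3, -0.9, -1.7]
finger_gap: 0.0002
```

Call:
jog_arm(deltas=[[0,[0.04,0,0],[0,0,0]],[0,[0.08,0,0],[0,0,0]],[0,[0.12,0,0],[0,0,0]],[0,[0.16,0,0],[0,0,0]],[0,[0.2,0,0],[0,0,0]],[0,[0.24,0,0],[0,0,0]],[0,[0.28,0,0],[0,0,0]],[0,[0.32,0,0],[0,0,0]],[0,[0.36,0,0],[0,0,0]]])

```text
time: 12.45
position: [0.5338, -0.0027, 0.2403]
orientation: [-3.135, -0.196, 0.0]
wrist_force: [-1.7, 0.3, -1.4]
finger_gap: 0.0001
```

```bash
python3 go.py -54 51 239
```

```text
t 12.45 local [-67.7  48.1] [ 0.5338 -0.0027  0.2403] F [-1.7  0.3 -1.4]
shift [ 0.343 -0.073  0.032] turn [-0.     0.     0.004]
```

Call:
jog_arm(deltas=[[0,[0.025,0,0],[0,0,0]],[0,[0.05,0,0],[0,0,0]],[0,[0.075,0,0],[0,0,0]],[0,[0.1,0,0],[0,0,0]],[0,[0.125,0,0],[0,0,0]],[0,[0.15,0,0],[0,0,0]],[0,[0.175,0,0],[0,0,0]]])

```text
time: 13.15
position: [0.5407, -0.0018, 0.2403]
orientation: [-3.135, -0.196, 0.0]
wrist_force: [-2.1, -0.5, -1.0]
finger_gap: -0.0
```

Call:
jog_arm(deltas=[[0,[0.025,0,0],[0,0,0]],[0,[0.05,0,0],[0,0,0]],[0,[0.075,0,0],[0,0,0]]])

```text
time: 13.45
position: [0.5437, -0.0014, 0.2403]
orientation: [-3.135, -0.196, 0.0]
wrist_force: [-1.4, -0.2, -0.2]
finger_gap: -0.0002
```

Call:
jog_arm(deltas=[[0,[0.025,0,0],[0,0,0]],[0,[0.05,0,0],[0,0,0]]])

```text
time: 13.65
position: [0.5457, -0.0012, 0.2404]
orientation: [3.135, 0.196, 0.0]
wrist_force: [-2.6, -1.3, 1.5]
finger_gap: -0.0001
```

Call:
jog_arm(deltas=[[0,[0.025,0,0],[0,0,0]],[0,[0.05,0,0],[0,0,0]]])

```text
time: 13.85
position: [0.5477, -0.0009, 0.2404]
orientation: [-3.135, -0.196, 0.0]
wrist_force: [-3.1, -1.1, 1.3]
finger_gap: -0.0003
```

Call:
jog_arm(deltas=[[0,[0.02,0,0],[0,0,0]],[0,[0.03,0,0],[0,0,0]]])

```text
time: 14.05
position: [0.5489, -0.0008, 0.2404]
orientation: [3.135, 0.196, 0.0]
wrist_force: [-1.7, -0.0, 2.0]
finger_gap: 0.0003
```

```bash
python3 -c "
from h import *
snap('side','s8.png');snap('scene','s9.png')"; python3 disp.py pics/s9.png pics/s8.png 50 -21; python3 go.py -54 51 239
```

```text
S [(np.float64(0.7263), np.float64(0.057), np.float64(-0.004)), (np.float64(0.7226), np.float64(0.057), np.float64(-0.003)), (np.float64(0.722), np.float64(0.056), np.float64(-0.005)), (np.float64(0.7216), np.float64(0.056), np.float64(-0.004))]
D [(np.float64(0.2265), np.float64(0.079), np.float64(0.003)), (np.float64(0.2254), np.float64(0.079), np.float64(0.004)), (np.float64(0.2206), np.float64(0.079), np.float64(0.002)), (np.float64(0.2171), np.float64(0.078), np.float64(0.004))]
both [(np.float64(0.4058), np.float64(0.056), np.float64(-0.004)), (np.float64(0.4057), np.float64(0.056), np.float64(-0.005)), (np.float64(0.3984), np.float64(0.056), np.float64(-0.003)), (np.float64(0.3984), np.float64(0.057), np.float64(-0.004))]
t 14.15 local [-52.6  48.1] [ 0.5489 -0.0008  0.2403] F [-2.4  1.4  1.8]
shift [-0.035 -0.073  0.034] turn [-0.    -0.001  0.004]
```

The scene picture suggests it has dropped by about 4 mm, but the arm hides the side view. I'll back off and check without occlusion.

Call:
jog_arm(deltas=[[0,[-0.04,0,0],[0,0,0]],[0,[-0.12,0,0],[0,0,0]],[0,[-0.4,0,0],[0,0,0]],[0,[-0.9,0,0],[0,0,0]],[0,[-1.5,0,0],[0,0,0]],[0,[-2,0,-1.0],[0,0,0]],[0,[-2.5,0,-2],[0,0,0]],[0,[-3,0,-3],[0,0,0]],[0,[-4,0,-3.5],[0,0,0]],[0,[-4,0,-3.5],[0,0,0]]])

```text
time: 15.15
position: [0.3867, -0.0207, 0.3825]
orientation: [3.135, 0.195, 0.005]
wrist_force: [-0.3, -1.1, -1.3]
finger_gap: 0.0003
```

```bash
python3 -c "
from h import *
a=snap('side','s10.png');b=snap('scene','s11.png')
i=np.hstack([cv2.resize(b['pixels'][160:310,180:380],(400,300),interpolation=2),cv2.resize(a['pixels'][110:260,180:380],(400,300),interpolation=2)])
cv2.imwrite('pics/w10.png',cv2.convertScaleAbs(i,alpha=1.4)[:,:,::-1])"; python3 disp.py pics/s11.png pics/s10.png 50 -21;python3 disp.py pics/s11.png pics/s10.png -53 -26
```

```text
S [(np.float64(0.9877), np.float64(0.057), np.float64(-0.004)), (np.float64(0.9862), np.float64(0.057), np.float64(-0.003)), (np.float64(0.9845), np.float64(0.056), np.float64(-0.004)), (np.float64(0.9836), np.float64(0.058), np.float64(-0.003))]
D [(np.float64(0.8586), np.float64(0.055), np.float64(-0.003)), (np.float64(0.8576), np.float64(0.055), np.float64(-0.002)), (np.float64(0.8571), np.float64(0.056), np.float64(-0.004)), (np.float64(0.8563), np.float64(0.056), np.float64(-0.003))]
both [(np.float64(0.9208), np.float64(0.056), np.float64(-0.004)), (np.float64(0.9169), np.float64(0.056), np.float64(-0.003)), (np.float64(0.9133), np.float64(0.056), np.float64(-0.005)), (np.float64(0.9084), np.float64(0.055), np.float64(-0.003))]
S [(np.float64(0.9899), np.float64(0.063), np.float64(-0.004)), (np.float64(0.9874), np.float64(0.062), np.float64(-0.005)), (np.float64(0.9855), np.float64(0.063), np.float64(-0.005)), (np.float64(0.9854), np.float64(0.064), np.float64(-0.003))]
D [(np.float64(0.9573), np.float64(0.061), np.float64(-0.005)), (np.float64(0.9535), np.float64(0.061), np.float64(-0.006)), (np.float64(0.9519), np.float64(0.06), np.float64(-0.005)), (np.float64(0.9515), np.float64(0.062), np.float64(-0.005))]
both [(np.float64(0.9695), np.float64(0.062), np.float64(-0.005)), (np.float64(0.9673), np.float64(0.062), np.float64(-0.006)), (np.float64(0.9655), np.float64(0.061), np.float64(-0.006)), (np.float64(0.9629), np.float64(0.061), np.float64(-0.005))]
```

View pics/w10.png

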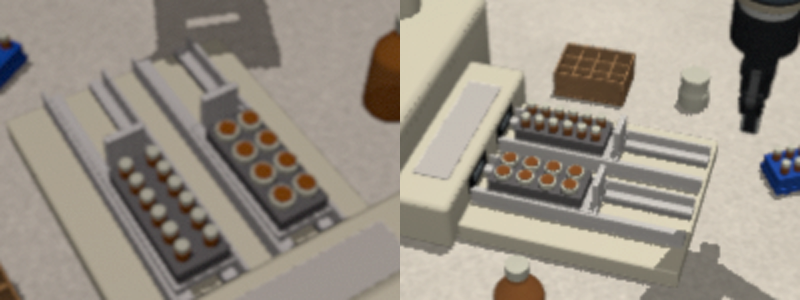

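Both carriers look level in the picture. The cup carrier fits a 4 mm drop against the vial carrier's 5 mm, and I never felt its end stop. There is time to confirm by touch, gently.

Call:
jog_arm(deltas=[[0,[1.0,-0.05,0.5],[0,0,0]],[0,[2.0,-0.05,1.5],[0,0,0]],[0,[2.5,-0.05,2.5],[0,0,0]],[0,[2.5,-0.05,3.3],[0,0,0]],[0,[2.5,-0.05,3.5],[0,0,0]],[0,[2.8,-0.05,3.5],[0,0,0]],[0,[3.2,-0.05,3.5],[0,0,0]],[0,[3.5,-0.05,3.5],[0,0,0]],[0,[3.7,-0.05,3.5],[0,0,0]],[0,[3.8,-0.05,3.5],[0,0,0]],[0,[3.85,-0.05,3.5],[0,0,0]],[0,[3.9,-0.05,3.5],[0,0,0]]])

```text
time: 16.45
position: [0.5444, 0.0007, 0.2404]
orientation: [-3.135, -0.196, 0.001]
wrist_force: [-0.5, -0.6, -0.1]
finger_gap: 0.0002
```

Call:
jog_arm(deltas=[[0,[0.025,0,0],[0,0,0]],[0,[0.05,0,0],[0,0,0]],[0,[0.075,0,0],[0,0,0]],[0,[0.1,0,0],[0,0,0]]])

```text
time: 16.85
position: [0.5486, 0.0012, 0.2403]
orientation: [-3.135, -0.196, 0.0]
wrist_force: [-0.7, -0.2, 0.1]
finger_gap: 0.0005
```

Call:
jog_arm(deltas=[[0,[0.02,0,0],[0,0,0]],[0,[0.03,0,0],[0,0,0]]])

```text
time: 17.05
position: [0.5492, 0.0013, 0.2402]
orientation: [-3.135, -0.196, 0.004]
wrist_force: [-8.5, -1.4, 6.2]
finger_gap: -0.0002
```

```bash
python3 go.py -54 51 239
```

```text
t 17.05 local [-52.   50.1] [0.5492 0.0013 0.2402] F [-8.5 -1.4  6.2]
shift [-0.051 -0.023  0.031] turn [-0.002  0.018  0.005]
```

The end stop is felt at 8.5 N, at the same rail position as the vial carrier (tool at -52 mm). I'll withdraw and do the final check.

Call:
jog_arm(deltas=[[0,[-0.04,0,0],[0,0,0]],[0,[-0.12,0,0],[0,0,0]],[0,[-0.4,0,0],[0,0,0]],[0,[-0.9,0,0],[0,0,0]],[0,[-1.5,0,0],[0,0,0]],[0,[-2,0,-1.0],[0,0,0]],[0,[-2.5,0,-2],[0,0,0]],[0,[-3,0,-3],[0,0,0]],[0,[-4,0,-3.5],[0,0,0]],[0,[-4,0,-3.5],[0,0,0]],[0,[-4,0,-3.5],[0,0,0]]])

```text
time: 18.15
position: [0.3902, -0.0186, 0.3807]
orientation: [3.135, 0.195, 0.003]
wrist_force: [0.4, 0.7, -0.3]
finger_gap: 0.0002
```

```bash
python3 -c "
from h import *
a=snap('side','s12.png');b=snap('scene','s13.png')"; for a in "50 -21" "50 -56" "50 14" "-53 -26"; do python3 disp.py pics/s13.png pics/s12.png $a|tail -1;done
```

```text
both [(np.float64(0.9226), np.float64(0.056), np.float64(-0.004)), (np.float64(0.9188), np.float64(0.056), np.float64(-0.003)), (np.float64(0.9148), np.float64(0.056), np.float64(-0.005)), (np.float64(0.9074), np.float64(0.055), np.float64(-0.003))]
both [(np.float64(0.9199), np.float64(0.056), np.float64(-0.002)), (np.float64(0.9179), np.float64(0.056), np.float64(-0.003)), (np.float64(0.9121), np.float64(0.055), np.float64(-0.002)), (np.float64(0.9106), np.float64(0.056), np.float64(-0.001))]
both [(np.float64(0.6673), np.float64(0.056), np.float64(-0.003)), (np.float64(0.6665), np.float64(0.055), np.float64(-0.003)), (np.float64(0.6643), np.float64(0.056), np.float64(-0.002)), (np.float64(0.6642), np.float64(0.055), np.float64(-0.004))]
both [(np.float64(0.9694), np.float64(0.062), np.float64(-0.005)), (np.float64(0.9673), np.float64(0.062), np.float64(-0.006)), (np.float64(0.9655), np.float64(0.061), np.float64(-0.006)), (np.float64(0.9629), np.float64(0.061), np.float64(-0.005))]
```

The windows I tracked for the cup carrier include shelf background, so the 4 mm is soft. I'll check it properly with the orange cup centroids, cup by cup.

Run:
```python
from h import *
from scipy.optimize import least_squares
S,D=load('scene'),load('side')
def blobs(f,x0,x1,y0,y1):
    im=cv2.imread('pics/'+f)[y0:y1,x0:x1].astype(int)
    w=np.clip(im[...,2]-im[...,0]-30,0,None);m=(w>15).astype(np.uint8)
    n,l=cv2.connectedComponents(m,connectivity=4);o=[]
    for k in range(1,n):
        y,x=np.where(l==k)
        if len(y)>=12:o.append((np.average(x,weights=w[y,x])+x0,np.average(y,weights=w[y,x])+y0,len(y)))
    return np.array(o)
s0,s1=blobs('a.png',265,330,190,245),blobs('s13.png',280,355,200,275)
d0,d1=blobs('b.png',243,300,183,212),blobs('s12.png',220,280,180,212)
for n,x in zip('s0 s1 d0 d1'.split(),(s0,s1,d0,d1)):print(n,len(x),x[:,2])
def order(C,b,dx): # map to analyser local at z~.09 and sort
    c,s=np.cos(.124),np.sin(.124);w=ray(C,b[:,:2],.088)[:,:2]-[.607,-.042];l=w@np.array([[c,-s],[s,c]])
    row=l[:,1]>np.median(l[:,1]);i=np.lexsort((l[:,0],row));return b[i,:2]
if all(len(x)==8 for x in(s0,s1,d0,d1)):
    s0,s1,d0,d1=order(S,s0,0),order(S,s1,0),order(D,d0,0),order(D,d1,0)
    def tri(s,d):
        return least_squares(lambda P:np.r_[proj(S,P)[0]-s,proj(D,P)[0]-d],[.55,0,.09],x_scale=.01).x
    P0=np.array([tri(*q) for q in zip(s0,d0)]);P1=np.array([tri(*q) for q in zip(s1,d1)])
    print((1e3*P0).round(1));print((1e3*(P1-P0)).round(1),'mean',(1e3*(P1-P0)).mean(0).round(2))
```

```text
s0 8 [25. 31. 29. 31. 34. 34. 35. 38.]
s1 8 [33. 35. 35. 37. 36. 43. 40. 44.]
d0 8 [20. 22. 20. 23. 20. 22. 24. 21.]
d1 8 [20. 19. 20. 21. 21. 21. 22. 21.]
[[543.   -9.3  84.2]
 [572.8  -5.5  83.7]
 [602.4  -1.9  84.1]
 [632.3   1.9  84.1]
 [539.9  16.5  84. ]
 [569.6  20.   84. ]
 [599.3  23.8  84.1]
 [629.1  27.7  83.9]]
[[56.3  7.1 -5.1]
 [56.2  7.4 -4.9]
 [56.4  8.  -5.1]
 [56.3  7.8 -4.8]
 [55.8  7.1 -5.3]
 [56.2  7.5 -4.8]
 [56.1  7.7 -4.9]
 [55.8  7.8 -4.9]] mean [56.13  7.54 -4.99]
```

All eight cups dropped 5.0 mm uniformly, so the cup carrier is level and fully seated. Handing in.

```bash
python3 -c "
from cell import bot
print(bot.finish_job())"
```

```text
the job is handed in; nothing more can be done
None
```

I pushed both carriers at about 10–20 mm/s with shut fingertips until I felt each one's end stop. I then withdrew the arm and handed the job in at about 18 s; `finish_job` gives no verdict.

- **Vial carrier (right lane):** it moved 62 mm and dropped 5 mm, with both cameras agreeing. The push reached about 21 N along the rails, or 26 N in total, at the stop.
- **Cup carrier (left lane):** it moved about 56.6 mm. All eight cups dropped 4.8–5.3 mm (mean 5.0), so it is level. The stop was felt at about 8.5 N along the rails, at the same tool position as the vial carrier.
- **Checks that disagreed:**
  - A first patch-correlation check gave only a 2–4 mm drop for the cup carrier because its windows included shelf background. The cup-by-cup measurement settled it.
  - My first analyser fit used the dark rack block as the board, so I dropped those points. The analyser pose stayed uncertain by a few mm, and I relied on touch for the final position.
- **Not measured:** in the pictures the bottle, pot and vial box look to be where they started, and the arm was not moved near them.

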